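# Load a control plate into the drilling jig

## Task

Load the marionette control plate for drilling: push it along the bed of the jig and under the low blue bushing bridge, cut corners leading, until it is fully home against the end stop and flush along the side fence. Slide it flat all the way: do not pick it up, tip it or turn it round, and leave everything else on the bench where it stands.

Things in the scene. Friction and masses are not known exactly. Their poses are not given: they have to be found in the camera images.
- jig: Drilling jig, screwed down (does not move). x = feed direction, y = towards the side fence, z up; origin on the bench surface. In mm in this frame: base board with smooth dark brown top (the bed) at z 18, x -200 to 200, y -130 to 100. The bed before the bridge (x below 60) is open above and on the side away from the fence.
- jig_fence (a point): Mid-length of the side fence's inner face at bed height: x -11, y 58, z 18 mm in the jig's frame. The fence is an aluminium bar along the feed direction, 28 mm thick, x -180 to 158, its top 20 mm above the bed. Axes as the jig's.
- jig_bridge (a point): Centre of the underside of the blue bushing bridge: x 95, y 0, z 38 mm in the jig's frame. The bridge runs x 60 to 130, y -86 to 86, 10 mm thick, with steel bushings and screw heads up to z 53. It rests on the fence and on a riser block (x 60 to 130, y -86 to -58): the opening is 116 mm wide, 20 mm high. Axes as the jig's.
- jig_stop (a point): Middle of the end stop's face at bed height: x 165, y 1, z 18 mm in the jig's frame. The stop is an aluminium block beyond the bridge, 102 mm wide, 20 mm high. Axes as the jig's.
- plate: Loose pale plywood control plate, 150 (x) x 96 (y) x 16 mm, about 150 g, pencilled crosses on top, lying on the bed before the bridge, a little askew, clear of the fence; slides easily. Origin: centre of its underside; x points to the leading end, whose corners are cut 20 mm at 45 degrees. Home: origin at x 90, y 10, z 18 mm in the jig's frame, x axes parallel, last 45 mm out in front of the bridge.
- plate_nose (a point): Middle of the plate's leading end face, 75 mm ahead of its origin, 8 mm above its underside.
- plate_tail (a point): Middle of the plate's trailing end face (plain square end, 96 mm wide), 75 mm behind its origin, 8 mm above its underside.
- drilled: Two finished control plates of the same size (150 x 96 mm), already drilled, lying stacked (32 mm high) beside the jig, a few centimetres beyond its fence. Origin: centre of the stack's underside. To be left alone.
- glue: White glue bottle with orange cap, 54 mm across, 150 mm tall, standing past the stop end of the jig. Origin: centre of its underside. To be left alone.
- tape: Yellow tape measure, 62 x 36 x 60 mm, standing near the drilled plates. Origin: centre of its underside. To be left alone.
- mallet: Round wooden carver's mallet standing on its head, handle up, 92 mm across, 212 mm tall, past the stop end of the jig. Origin: centre of its underside. To be left alone.
- brushes: Glass jar of brushes, jar 76 mm across and 100 mm high, about 240 mm high with the brushes. Origin: centre of its underside. To be left alone.
- figure: Wooden artist's figure on a round 90 mm base, 282 mm tall. Origin: centre of its underside. To be left alone.
- drill: Cordless drill standing on its battery, about 250 mm long with bit, 210 mm tall. Origin: centre of the battery's underside. To be left alone.
Mind the look-alikes: they are no part of the job. What is shaped like the plate but purple or turquoise is not meant.

How it is judged:
On the way:
1. the plate's leading end passes under the bridge with the plate flat on the bed (x of plate_nose in the frame of jig between 0.08 and 0.14 m and angle between plate's own z axis and vertical below 0.04 rad and z of plate in the frame of jig below 0.021 m), for 0.05 s.
At the end, for the whole second after the job is handed in: The plate lies flat and still on the jig's bed under the bridge, leading end within 3 mm of the end stop, long side within 3 mm of the side fence, square to the jig within 2 degrees (x of plate_nose in the frame of jig above 0.162 m and x of plate in the frame of jig above 0.087 m and y of plate in the frame of jig between 0.007 and 0.013 m and angle between the x axis of plate and the x axis of jig, either way round below 0.035 rad and angle between plate's own z axis and vertical below 0.04 rad and z of plate in the frame of jig between 0.015 and 0.021 m and linear speed of plate below 0.01 m/s); the robot touches nothing.
It fails at once if the plate is picked up from the bed (raised more than 6 mm) (z of plate in the frame of jig above 0.024 m).
It fails at once if the plate is tipped more than 6 degrees (angle between plate's own z axis and vertical above 0.105 rad).
It fails at once if anything else on the bench is moved more than 15 mm or tipped (distance of any of drilled, glue, tape, mallet, brushes, figure, drill from where it was at the start of the episode above 0.015 m or angle between any of drilled, glue, tape, mallet, brushes, figure, drill's own z axis and vertical above 0.2 rad).
It also fails if it takes over 54 s, if anything falls off the work surface, if the arm or the gripper's body presses on something with over 40 N, if the wrist force passes 120 N, or if a joint passes its speed limit or range.

## Robot

A 7-joint arm with a two-finger parallel gripper is mounted at the origin on the work surface. World frame = base frame: x ahead of the robot, y to its left, z up, the work surface at z = 0. Lengths are in m, angles in rad, forces in N, time in s.
With the tool pointing down it reaches from about 0.425 to 0.825 m from the base axis. Payload 3.6 kg.
Tool frame: the origin (TCP) lies where the fingers leave the gripper's body, on its centre line; the fingertips stand 73 mm ahead of it and the grasp point (between the pads) lies 54 mm ahead of it; x points along the fingers, y is the direction in which the jaws open and shut, and the axes are right-handed (so a half turn about x gives the same grasp; the last joint's range is limited). The gripper opens to 85 mm and grips with 20 to 120 N. Pads are 22 mm wide; open, the fingers measure 114 mm over their backs; the gripper's body (76 mm by 85 mm) begins 54 mm behind the grasp point. The pads swing forward as they close: fully open they stand 13 mm farther back than shut.
Start: joints at [-1.341, 0.615, -0.013, 1.423, 0.008, 1.103, -0.04], TCP at [0.164, 0.629, 0.304] pointing down, gripper open.
Joint ranges: [-3.12, 3.12], [-0.3, 2.06], [-1.34, 1.32], [0.26, 2.42], [-1.36, 4.5], [0.01, 1.98], [-2.84, 2.84]. Speed limits (rad/s): [2.79, 2.79, 3.14, 3.14, 3.14, 3.14, 3.14].

## Interface

Orientations are given as a unit quaternion [x, y, z, w].
In Python, from station import arm, snapshot, camera_info, ticket gives the robot as it stands. Calls block until the motion is done:
- arm.movep(position, orientation): joint-space move of the TCP to a pose.
- arm.line_to(position, velocity=0.15, ori=None): straight line of the TCP; ori=None keeps the orientation; velocity is the mean speed in m/s.
- arm.move_j(angles): joint-space move.
- arm.move_gripper(opening, effort=None): opening from 0.0 (shut) to 1.0 (fully open); effort is the grip in N (None keeps the last); returns when the fingers have stopped.
- arm.pause(seconds).
- arm.ik(position, orientation): joint angles nearest the present ones, or None.
- snapshot(name): name is "scene" or "side" or "wrist"; returns the picture (420x560x3 uint8, blue, green, red); there is no depth.
- camera_info(name): a dict with "fx", "fy", "cx", "cy" (pixels), "R" (3x3) and "t" (3): a world point X has camera coordinates R X + t; the wrist camera has in their place "T_tool_cam" (4x4, takes a point from camera to tool coordinates, whose origin is the TCP and whose axes are the tool frame's). Camera axes: x right, y down, z forward; pixel columns grow to the right and rows downward; lengths in m; the calibration is good to about 2 mm. A picture is of the moment at which its call begins: read the wrist's pose just before it. camera_info takes no time and is no camera call.
A pose or a line that the arm cannot do raises arm.MotionError and nothing moves.
- ticket.finish_job(): hands the job in, once; it reports no verdict.
Readings, each from a call of its own:
- arm.read_time(): time.
- arm.read_joint_positions(): joint angles.
- arm.read_dq(): joint speeds.
- arm.read_effort(): joint torques, N m.
- arm.read_tool_pos(): TCP position.
- arm.read_eef_rot(): TCP orientation.
- arm.read_ft_force(): force on the tool from outside, world axes, zero at the start.
- arm.read_wrist_torque(): the same for the moment, N m.
- arm.read_opening(): opening from 0.0 (shut) to 1.0 (fully open).
Only numpy, scipy, OpenCV 4.12 (cv2) and the standard library are available. Lean on these libraries where they do the work, as an engineer would, in place of code of your own. Each camera call takes 0.05 s, during which the arm holds its last target.

## Working session

There is one attempt and no reset: what is moved stays moved. The work goes in short steps, each a Python script; the robot and the scene stay as the last script left them, time stands still between calls to the robot, and variables do not carry over. Pictures are saved under pics/ and viewed, and the job is handed in when it is done.

```bash
ls; mkdir -p pics; python3 - <<'E'
from station import arm, snapshot, camera_info
import cv2
for n in ("scene","side","wrist"):
    cv2.imwrite(f"pics/a_{n}.png",snapshot(n))
    c=camera_info(n); print(n,{k:(v if not hasattr(v,'tolist') else v.tolist()) for k,v in c.items()})
print(arm.read_time(),arm.read_tool_pos(),arm.read_eef_rot(),arm.read_opening())
E
```

```text
pics
scene {'fx': 474.68064301284824, 'fy': 474.68064301284824, 'cx': 275.8349178891077, 'cy': 207.20632968956824, 'R': [[-0.06614349233444326, 0.9977254222669836, 0.013000776283469882], [0.6564392510913588, 0.053323452270775236, -0.7524919395345989], [-0.7514735843982936, -0.04123822498720983, -0.6584731283442665]], 't': [0.09913629587959007, -0.30772457463250286, 1.9945494667441084]}
side {'fx': 422.5746401866385, 'fy': 422.5746401866385, 'cx': 275.7908430346122, 'cy': 209.36205648612605, 'R': [[-0.9760441513606967, -0.2172572606479822, 0.01170885520929285], [-0.1651824875951523, 0.7049191568369662, -0.6897852768189084], [0.1416070633353253, -0.6751949829641771, -0.7239193149747766]], 't': [0.479997201376166, 0.17846055576603884, 1.0660948864964448]}
wrist {'fx': 375.58365381865804, 'fy': 375.58365381865804, 'cx': 281.17133913340916, 'cy': 209.2258256678781, 'T_tool_cam': [[0.0016464319978843265, -0.28755482037947566, 0.957762765270294, -0.0691878002955098], [0.9999986390120643, 0.0003719183609991461, -0.0016073738669335447, -0.0013847069804668877], [0.00010599854570334397, 0.957764108198494, 0.2875550413591251, -0.07221186626958076], [0.0, 0.0, 0.0, 1.0]]}
0.15 [0.16428836 0.62843896 0.30297955] [ 0.08944644  0.70143885 -0.09086737  0.70123176] 0.9989964286270905
```

View pics/a_scene.png

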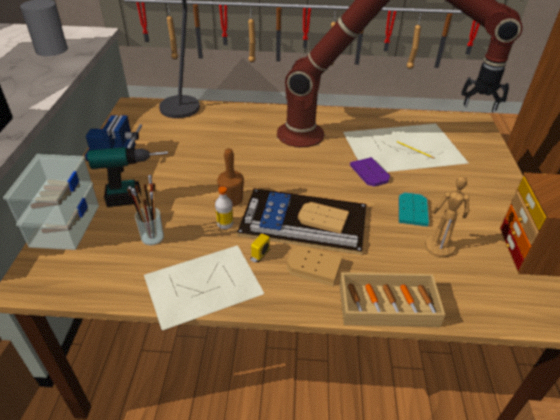

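View pics/a_side.png

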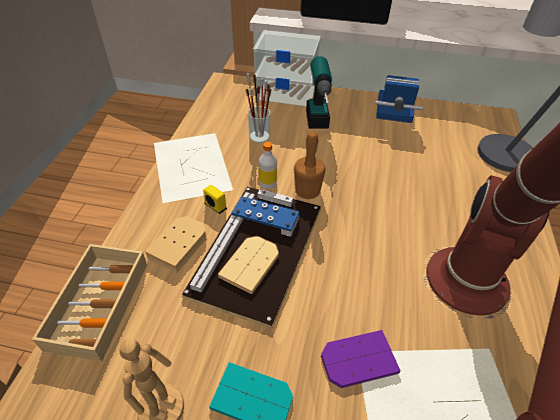

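View pics/a_wrist.png

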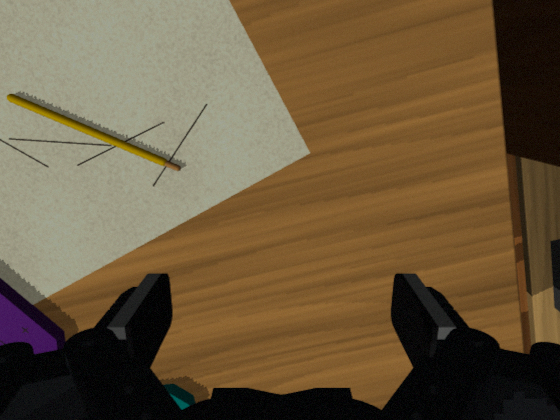

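The side view (420x560) shows these candidates:
- Pale plate on the dark bed at (248,263), with cut corners towards the blue bridge.
- Drilled stack at (177,243).
- Turquoise plate at (252,393) and purple plate at (360,358).

The one meant is the pale plate on the bed at (248,263). I'll confirm it with an enlarged crop and colour masks.

```bash
python3 - <<'E'
import cv2
a=cv2.imread("pics/a_side.png")[175:335,130:340]
cv2.imwrite("pics/b_side.png",cv2.resize(a,None,fx=3.6,fy=3.6,interpolation=cv2.INTER_CUBIC))
a=cv2.imread("pics/a_scene.png")[180:260,230:380]
cv2.imwrite("pics/b_scene.png",cv2.resize(a,None,fx=5,fy=5,interpolation=cv2.INTER_CUBIC))
E
```

```text
(no output)
```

View pics/b_side.png

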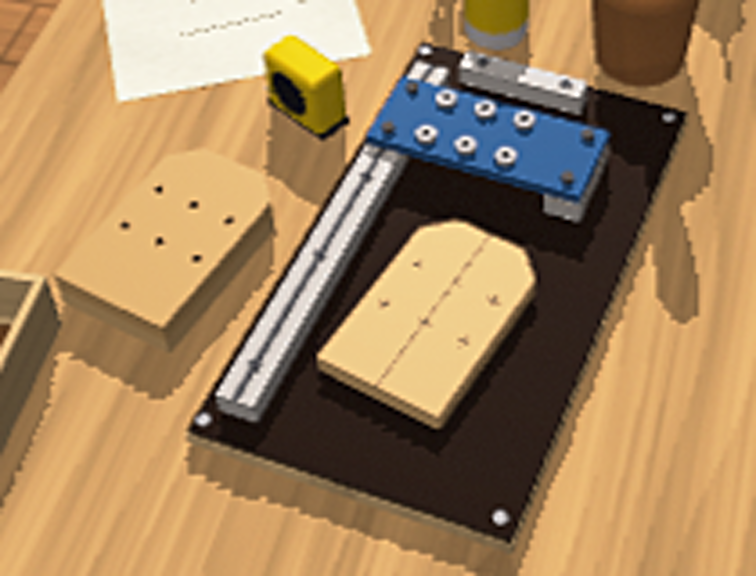

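View pics/b_scene.png

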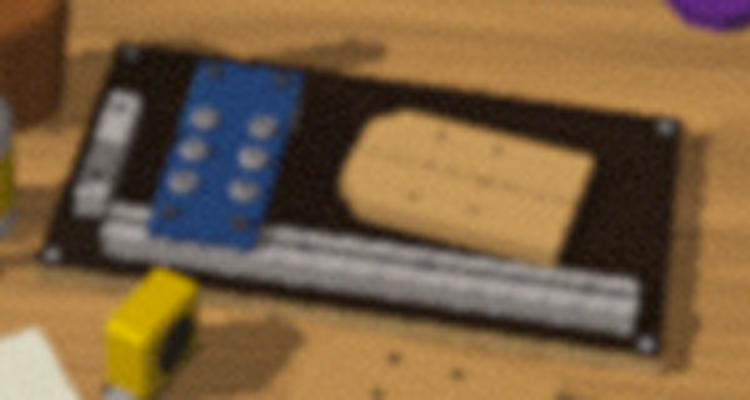

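The crop confirms it: a pale plate with pencil crosses on the bed, cut corners (crop 440,220 / 530,260) towards the bridge and a square tail nearest the camera. Next I'll measure the jig from its bed corners at z=18 mm and the plate from its top face at z=34 mm.

```bash
cat > h.py <<'E'
import cv2, numpy as np
from station import arm, snapshot, camera_info
from scipy.spatial.transform import Rotation as Ro
def ray(n,uv,z,Tw=None):
    c=camera_info(n); uv=np.atleast_2d(uv).astype(float)
    d=np.c_[(uv[:,0]-c["cx"])/c["fx"],(uv[:,1]-c["cy"])/c["fy"],np.ones(len(uv))]
    if n=="wrist":
        T=Tw@np.array(c["T_tool_cam"]); R=T[:3,:3]; o=T[:3,3]
    else:
        R=np.array(c["R"]).T; o=-R@np.array(c["t"])
    w=d@R.T
    return o+w*((z-o[2])/w[:,2])[:,None]
def proj(n,X,Tw=None):
    c=camera_info(n); X=np.atleast_2d(X)
    if n=="wrist":
        T=np.linalg.inv(Tw@np.array(c["T_tool_cam"])); p=X@T[:3,:3].T+T[:3,3]
    else: p=X@np.array(c["R"]).T+np.array(c["t"])
    return np.c_[p[:,0]/p[:,2]*c["fx"]+c["cx"],p[:,1]/p[:,2]*c["fy"]+c["cy"]]
def tw():
    T=np.eye(4);T[:3,:3]=Ro.from_quat(arm.read_eef_rot()).as_matrix();T[:3,3]=arm.read_tool_pos();return T
def rigid(P,Q): # Q = R P + t, 2D
    p,q=P.mean(0),Q.mean(0);A=P-p;B=Q-q
    th=np.arctan2((A[:,0]*B[:,1]-A[:,1]*B[:,0]).sum(),(A*B).sum())
    R=np.array([[np.cos(th),-np.sin(th)],[np.sin(th),np.cos(th)]]);t=q-R@p
    return th,R,t,np.linalg.norm(Q-(P@R.T+t),axis=1)
E
python3 - <<'E'
from h import *
def fitjig(n,im,corn):
    g=cv2.cvtColor(im,cv2.COLOR_BGR2GRAY)
    P=np.array([[.2,.1],[.2,-.13],[-.2,-.13],[-.2,.1]])
    Q=ray(n,corn,.018)[:,:2]
    th,R,t,e=rigid(P,Q); print(n,"jig",t,np.degrees(th),"res mm",e*1e3)
    print(" sides",[round(1e3*np.linalg.norm(Q[i]-Q[i-1])) for i in range(4)])
    return th,R,t
s=cv2.imread("pics/a_side.png")
cs=np.array([[425,45],[686,115],[513,543],[190,433]])/3.6-0.36+[130,175]
J1=fitjig("side",s,cs)
c2=cv2.imread("pics/a_scene.png")
cc=np.array([[40,262],[120,44],[681,120],[662,354]])/5.-.4+[230,180]
J2=fitjig("scene",c2,cc)
for n,im,J,box in (("side",s,J1,(215,230,285,300)),("scene",c2,J2,(296,198,352,236))):
    hsv=cv2.cvtColor(im,cv2.COLOR_BGR2HSV)
    m=cv2.inRange(hsv,(8,50,150),(35,200,255)); k=np.zeros_like(m);x0,y0,x1,y1=box;k[y0:y1,x0:x1]=m[y0:y1,x0:x1]
    C=max(cv2.findContours(k,cv2.RETR_EXTERNAL,cv2.CHAIN_APPROX_NONE)[0],key=cv2.contourArea)
    th,R,t=J
    W=ray(n,C[:,0],.034)[:,:2]; j=(W-t)@R
    r=cv2.minAreaRect((j*1e3).astype(np.float32)); print(n,cv2.contourArea(C),"plate in jig mm",r)
    o=im.copy();cv2.drawContours(o,[C],-1,(0,0,255),1)
    cv2.imwrite(f"pics/c_{n}.png",cv2.resize(o[y0-15:y1+15,x0-15:x1+15],None,fx=5,fy=5,interpolation=0))
E
```

```text
side jig [0.5485187  0.02625215] -97.56496201579965 res mm [2.00357135 2.48956201 1.11377178 1.28455181]
 sides [399, 226, 398, 228]
scene jig [0.55272248 0.02793023] -97.33035157073836 res mm [2.63360705 2.19688799 2.75726275 2.51310339]
 sides [396, 227, 396, 226]
side 1791.0 plate in jig mm ((-57.724910736083984, -18.527324676513672), (97.44828033447266, 151.856201171875), 80.9378890991211)
scene 902.0 plate in jig mm ((-58.605262756347656, -16.2392578125), (111.02666473388672, 149.4632568359375), 78.83937072753906)
```

The jig sits near (0.55, 0.027) at yaw -97.4°. The plate is at jig (-58,-17) mm, yawed about -9° (sizes measured 97x152, given 96x150). Next I'll hover over the plate for a wrist picture, first checking clearance to the tall figure.

```bash
cat >> h.py <<'E'
JT=np.array([0.5506,0.0271]); JTH=np.radians(-97.45)
def jw(x,y,z): # jig mm -> world m
    c,s=np.cos(JTH),np.sin(JTH); x,y,z=x/1e3,y/1e3,z/1e3
    return [JT[0]+c*x-s*y,JT[1]+s*x+c*y,z]
def quat(yaw): # tool x down, tool y at world yaw
    x=np.array([0,0,-1.]);y=np.array([np.cos(yaw),np.sin(yaw),0]);
    return Ro.from_matrix(np.c_[x,y,np.cross(x,y)]).as_quat()
E
python3 - <<'E'
from h import *
print("figure",ray("scene",[[441,247]],0), ray("side",[[155,410]],0))
for yaw in (JTH,JTH+np.pi,JTH+np.pi/2,JTH-np.pi/2):
    for p in (jw(-58,-100,96),jw(-170,10,96),jw(0,10,96),jw(-58,0,360)):
        j=arm.ik(p,quat(yaw)); print(round(np.degrees(yaw)),np.round(p,3),None if j is None else np.round(j,2))
E
```

```text
figure [[0.62324938 0.46748215 0.        ]] [[0.63548755 0.46359624 0.        ]]
-97 [0.459 0.098 0.096] [-0.51  0.72  0.38  2.13 -0.67  0.4  -1.29]
-97 [0.583 0.194 0.096] [-0.71  0.9   0.62  1.73 -0.73  0.76 -1.42]
-97 [0.561 0.026 0.096] [-0.48  0.86  0.66  1.88 -0.82  0.69 -1.02]
-97 [0.558 0.085 0.36 ] [-0.71  0.54  0.86  1.61 -0.43  1.19 -1.46]
83 [0.459 0.098 0.096] [-0.23  0.69 -0.03  2.13  0.07  0.33  1.12]
83 [0.583 0.194 0.096] [-0.35  0.81 -0.02  1.72  0.02  0.61  1.06]
83 [0.561 0.026 0.096] [-0.05  0.76 -0.06  1.87  0.08  0.51  1.28]
83 [0.558 0.085 0.36 ] [-0.31  0.43  0.18  1.6  -0.08  1.12  1.33]
-7 [0.459 0.098 0.096] [-0.39  0.69  0.19  2.13 -0.37  0.35 -0.02]
-7 [0.583 0.194 0.096] [-0.54  0.84  0.31  1.72 -0.39  0.65 -0.14]
-7 [0.561 0.026 0.096] [-0.25  0.78  0.27  1.88 -0.37  0.54  0.13]
-7 [0.558 0.085 0.36 ] [-0.52  0.47  0.52  1.6  -0.25  1.14 -0.08]
-187 [0.459 0.098 0.096] [-0.03  0.71 -0.33  2.12  0.57  0.4   2.19]
-187 [0.583 0.194 0.096] [-0.11  0.85 -0.41  1.71  0.49  0.69  2.22]
-187 [0.561 0.026 0.096] [ 0.16  0.79 -0.4   1.86  0.52  0.59  2.44]
-187 [0.558 0.085 0.36 ] [-0.03  0.44 -0.24  1.59  0.11  1.13  2.71]
```

```bash
python3 - <<'E'
from h import *
q=quat(JTH+np.pi)
arm.movep([0.40,0.32,0.36],q)
arm.movep(jw(-40,-30,360),q)
T=tw(); np.save("Tw1.npy",T); cv2.imwrite("pics/d_wrist.png",snapshot("wrist"))
print(arm.read_time(),arm.read_tool_pos(),arm.read_joint_positions())
# predicted jig points
P=[jw(x,y,18) for x,y in((200,100),(200,-130),(-200,-130),(-200,100))]
print(proj("wrist",P,T).round(1))
E
```

```text
2.7417 [0.52561716 0.07342415 0.35985958] [-0.25149421  0.37559666  0.10371897  1.68568313 -0.04490992  1.08290139
  1.31147311]
[[ 80.6 272.3]
 [ 47.2  68.6]
 [436.3  70.1]
 [413.  273.4]]
```

View pics/d_wrist.png

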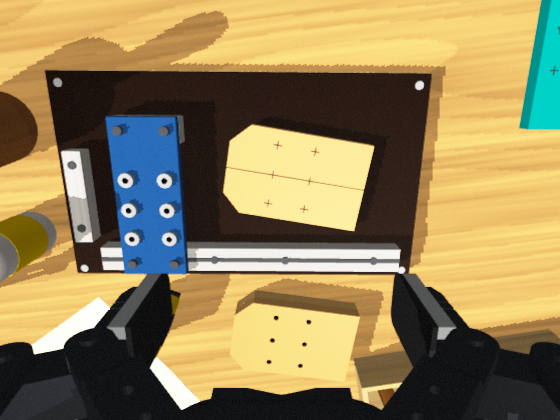

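The wrist view shows the whole bed, with corners near (46,70), (431,74), (408,273) and (78,273). The plate spans (223..374, 124..231). I'll refine both from this picture.

```bash
python3 - <<'E'
from h import *
T=np.load("Tw1.npy"); im=cv2.imread("pics/d_wrist.png"); g=cv2.cvtColor(im,cv2.COLOR_BGR2GRAY)
def edge(p,q,dark_right=None):
    # strongest gradient across line p-q; fit line
    p,q=np.array(p,float),np.array(q,float);d=(q-p)/np.linalg.norm(q-p);n=np.array([-d[1],d[0]]);pts=[]
    for s in np.linspace(.08,.92,60):
        o=p+s*(q-p);k=np.arange(-6,6.01,.25);xy=(o+k[:,None]*n).astype(np.float32)
        v=cv2.remap(cv2.GaussianBlur(g,(3,3),0),xy[None,:,0],xy[None,:,1],cv2.INTER_LINEAR)[0].astype(float)
        pts.append(xy[np.argmax(abs(np.gradient(v)))])
    l=cv2.fitLine(np.array(pts),cv2.DIST_HUBER,0,.01,.01).ravel();return l[:2],l[2:]
def inter(a,b):
    s=np.linalg.solve(np.c_[a[0],-b[0]],b[1]-a[1]);return a[1]+s[0]*a[0]
tl,tr=(47,70),(431,74)
top=edge(tl,tr);right=edge(tr,(410,245));left=edge(tl,(77,263))
c=[inter(left,top),inter(top,right)]
# bottom edge from front strip right part is near fence; use guess corners
bl,br=(78,273),(409,273)
b=edge((210,273),(395,273)); c+= [inter(b,left),inter(b,right)]
print("corners",np.round(c,1))
Q=ray("wrist",c,.018,T)[:,:2];P=np.array([[.2,-.13],[-.2,-.13],[.2,.1],[-.2,.1]])
print("sides",[round(1e3*np.linalg.norm(Q[a]-Q[b]),1) for a,b in((0,1),(2,3),(0,2),(1,3))])
th,R,t,e=rigid(P,Q);print("jig",t,np.degrees(th),e*1e3)
hsv=cv2.cvtColor(im,cv2.COLOR_BGR2HSV);m=cv2.inRange(hsv,(8,30,140),(40,220,255));k=np.zeros_like(m);k[110:240,205:390]=m[110:240,205:390]
C=max(cv2.findContours(k,cv2.RETR_EXTERNAL,cv2.CHAIN_APPROX_NONE)[0],key=cv2.contourArea)
j=(ray("wrist",C[:,0],.034,T)[:,:2]-t)@R*1e3
print(cv2.contourArea(C),"plate",cv2.minAreaRect(j.astype(np.float32)),j.min(0),j.max(0))
f=edge((195,243),(395,247));print("fence top inner y",((ray("wrist",[f[1]],.038,T)[:,:2]-t)@R*1e3))
E
```

```text
corners [[ 43.5  69.9]
 [431.6  72.8]
 [ 80.9 268.9]
 [408.8 271.7]]
sides [np.float64(399.4), np.float64(393.7), np.float64(224.3), np.float64(225.2)]
jig [0.54948591 0.02397635] -97.52113546839324 [2.3685702  3.42891708 5.61824069 2.62498647]
11934.5 plate ((-59.0905876159668, -19.133716583251953), (96.89096069335938, 150.65072631835938), 80.59410095214844) [-140.24804885  -75.53241676] [18.89134202 39.63578146]
fence top inner y [[-67.52676726  60.23756563]]
```

The wrist measurement agrees with the others: plate at jig (-59,-18), yaw -9.4°, size 97x151, fence face at y≈60 (given 58). Now I'll come down on the free side and find the bed by touch in small steps.

```bash
sed -i 's/^JT=.*/JT=np.array([0.5503,0.0262]); JTH=np.radians(-97.45)/' h.py; python3 - <<'E'
from h import *
q=quat(JTH+np.pi)
arm.move_gripper(0.6,40)
arm.movep(jw(-55,-108,150),q)
arm.line_to(jw(-55,-108,105),0.12)
arm.pause(.1); f0=arm.read_ft_force(); print("f0",f0)
for z in np.arange(102,72,-2.):
    arm.line_to(jw(-55,-108,z),0.04)
    f=arm.read_ft_force()-f0
    if f[2]>2.5: print("touch",z,f,arm.read_tool_pos());break
print(arm.read_time(),arm.read_tool_pos(),arm.read_opening())
cv2.imwrite("pics/e_side.png",snapshot("side"))
E
```

```text
f0 [-0.21347041  0.24958027  0.63257165]
touch 86.0 [-1.56619788 -0.05950034 13.3156265 ] [0.45039855 0.09474374 0.08737254]
6.95 [0.45039855 0.09474374 0.08737254] 0.6025199387467285
```

```bash
python3 - <<'E'
import cv2
a=cv2.imread("pics/e_side.png")[175:335,130:340]
cv2.imwrite("pics/e2.png",cv2.resize(a,None,fx=3.6,fy=3.6,interpolation=cv2.INTER_CUBIC))
E
```

```text
(no output)
```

View pics/e2.png

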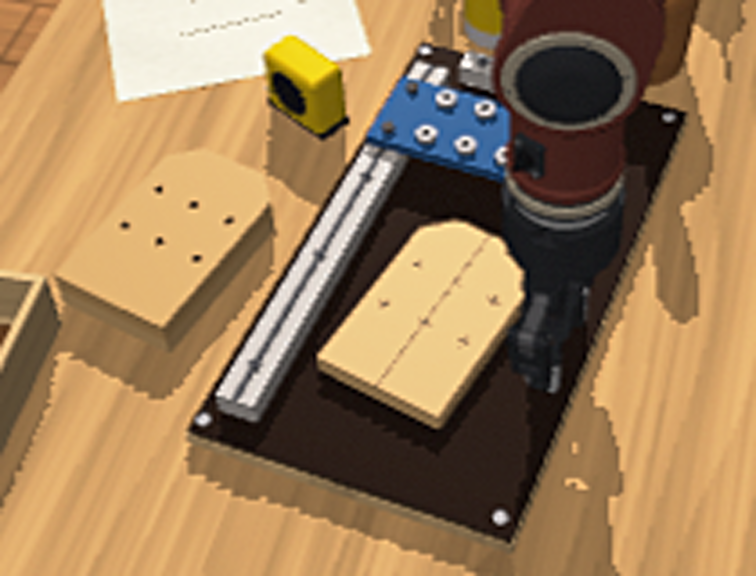

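The bed was touched at TCP z≈0.088, so the tips stand 70 mm ahead. The fingers are beside the plate and clear of it. I'll raise to z 94 mm (tips about 6 mm above the bed) and push sideways to the fence, watching the force.

```bash
python3 - <<'E'
from h import *
q=quat(JTH+np.pi); n=np.array(jw(0,1000,0))-np.array(jw(0,0,0))
arm.line_to(jw(-55,-108,94),0.05); arm.pause(.1); f0=arm.read_ft_force()
arm.line_to(jw(-55,-64,94),0.05)
for y in np.arange(-62,-36,1.5):
    arm.line_to(jw(-55,y,94),0.03); f=arm.read_ft_force()-f0
    print(y,round(-f@n,1),f.round(1))
    if -f@n>6: break
arm.pause(.2);print(arm.read_time(),(arm.read_ft_force()-f0).round(1),arm.read_wrist_torque())
T=tw(); np.save("Tw2.npy",T); cv2.imwrite("pics/f_wrist.png",snapshot("wrist")); cv2.imwrite("pics/f_side.png",cv2.resize(snapshot("side")[175:335,130:340],None,fx=3.6,fy=3.6,interpolation=cv2.INTER_CUBIC))
E
```

```text
-62.0 1.5 [-1.5  0.2  0.5]
-60.5 2.6 [-2.6 -0.2  0.8]
-59.0 2.3 [-2.4 -0.7  0.2]
-57.5 0.6 [-0.5  0.7 -0.4]
-56.0 1.3 [-1.2  0.5  0.3]
-54.5 0.7 [-0.7  0.2 -0.3]
-53.0 1.2 [-1.2  0.  -0.5]
-51.5 0.3 [-0.3 -0.4 -0.9]
-50.0 1.2 [-1.2 -0.2 -0.3]
-48.5 1.1 [-1.   0.7  0.1]
-47.0 2.9 [-2.9  0.8  0.6]
-45.5 5.4 [-5.4 -0.1  3.1]
-44.0 7.8 [-7.7  1.1  5.9]
11.8917 [-7.   0.1  5.8] [ 0.15978841  1.38063632 -0.02488507]
```

View pics/f_side.png

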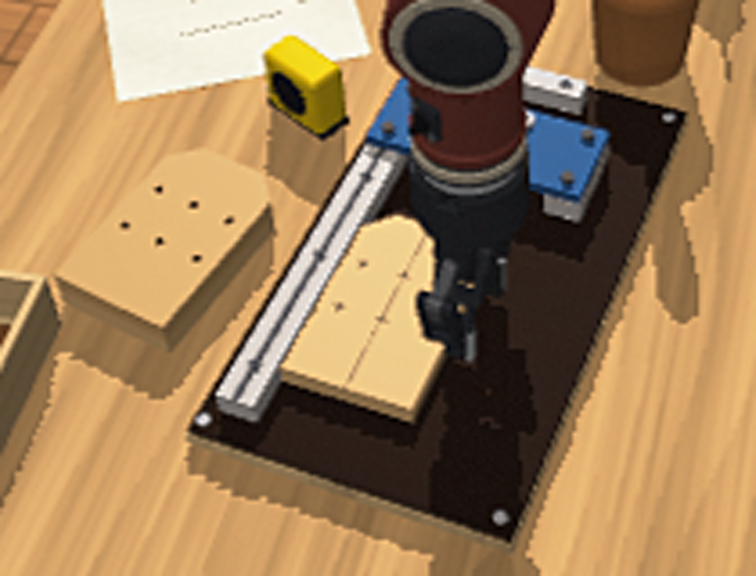

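View pics/f_wrist.png

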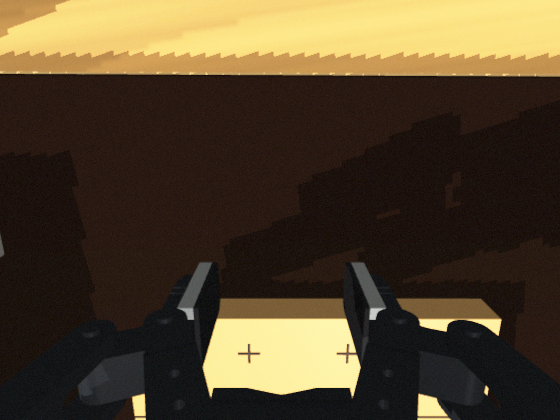

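The plate now lies flush along the fence, with its long side parallel to the bar. I'll back off, lift, check from above, and go behind the tail with the gripper turned 90°.

```bash
python3 - <<'E'
from h import *
arm.line_to(jw(-55,-75,94),0.1); arm.line_to(jw(-55,-85,180),0.2)
q=quat(JTH+np.pi/2)
arm.movep(jw(-180,8,180),q)
T=tw(); np.save("Tw3.npy",T); cv2.imwrite("pics/g_wrist.png",snapshot("wrist")); im=snapshot("side"); cv2.imwrite("pics/g_side.png",im)
hsv=cv2.cvtColor(im,cv2.COLOR_BGR2HSV);m=cv2.inRange(hsv,(8,50,150),(35,200,255));k=np.zeros_like(m);k[225:302,200:270]=m[225:302,200:270]
C=max(cv2.findContours(k,cv2.RETR_EXTERNAL,cv2.CHAIN_APPROX_NONE)[0],key=cv2.contourArea)
c,s=np.cos(JTH),np.sin(JTH)
j=(ray("side",C[:,0],.034)[:,:2]-JT)@np.array([[c,-s],[s,c]])*1e3
print(cv2.contourArea(C),cv2.minAreaRect(j.astype(np.float32)));print(arm.read_time())
E
```

```text
1194.5 ((-69.3233642578125, 10.411567687988281), (98.12227630615234, 159.92564392089844), 89.52651977539062)
14.3333
```

View pics/g_side.png

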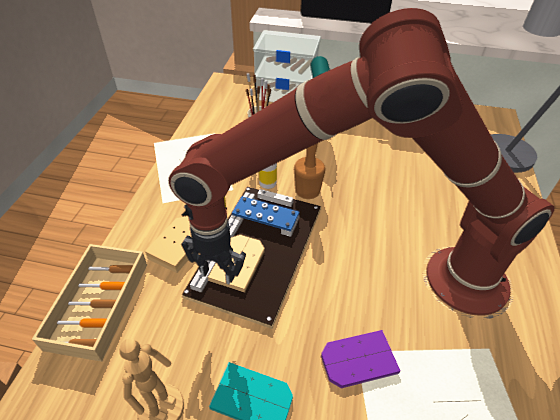

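View pics/g_wrist.png

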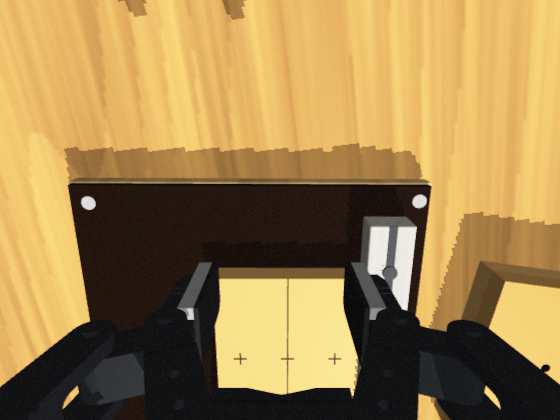

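```bash
python3 - <<'E'
from h import *
T=np.load("Tw3.npy")
c,s=np.cos(JTH),np.sin(JTH)
J=lambda uv,z:((ray("wrist",uv,z,T)[:,:2]-JT)@np.array([[c,-s],[s,c]])*1e3).round(1)
print("tail",J([[230,279],[340,279]],.034),"centreline",J([[287.5,290],[287.5,380]],.034),"bed",J([[70,184],[429,185]],.018),"fence end",J([[364,218]],.038), "fingertips at",T[:3,3])
E
```

```text
tail [[-139.8  -24.1]
 [-139.8   45.3]] centreline [[-132.    12.2]
 [ -62.5   12.5]] bed [[-197.5 -124.4]
 [-196.8  100.9]] fence end [[-181.6   56.9]] fingertips at [0.58109358 0.20271603 0.17890807]
```

The tail is at x≈-140 and square (both ends read -139.8), with its centreline at y≈12, so it is flush. Now I'll lower behind the tail and push.

```bash
python3 - <<'E'
from h import *
n=np.array(jw(1000,0,0))-np.array(jw(0,0,0)); m=np.array(jw(0,1000,0))-np.array(jw(0,0,0))
arm.line_to(jw(-180,7,94),0.12); arm.pause(.1); f0=arm.read_ft_force(); print(f0)
for x in [-150,-140,-130,-110,-90,-70,-50]:
    arm.line_to(jw(x,7,94),0.05); f=arm.read_ft_force()-f0
    print(x,"push",round(-f@n,1),"lat",round(f@m,1),"z",round(f[2],1))
    if -f@n>12: print("STOP");break
print(arm.read_time())
cv2.imwrite("pics/h_side.png",cv2.resize(snapshot("side")[175:335,130:340],None,fx=3.6,fy=3.6,interpolation=cv2.INTER_CUBIC))
cv2.imwrite("pics/h_scene.png",cv2.resize(snapshot("scene")[180:260,230:380],None,fx=5,fy=5,interpolation=cv2.INTER_CUBIC))
E
```

```text
[-0.26831264 -0.44559881  0.58337357]
-150 push 0.3 lat 0.2 z -0.4
-140 push 0.0 lat 0.5 z 0.0
-130 push 0.3 lat 0.8 z -0.4
-110 push 0.9 lat 0.3 z -0.4
-90 push 0.3 lat -0.3 z -0.5
-70 push 0.7 lat 1.1 z -0.3
-50 push -0.2 lat 0.8 z -0.4
18.95
```

View pics/h_side.png

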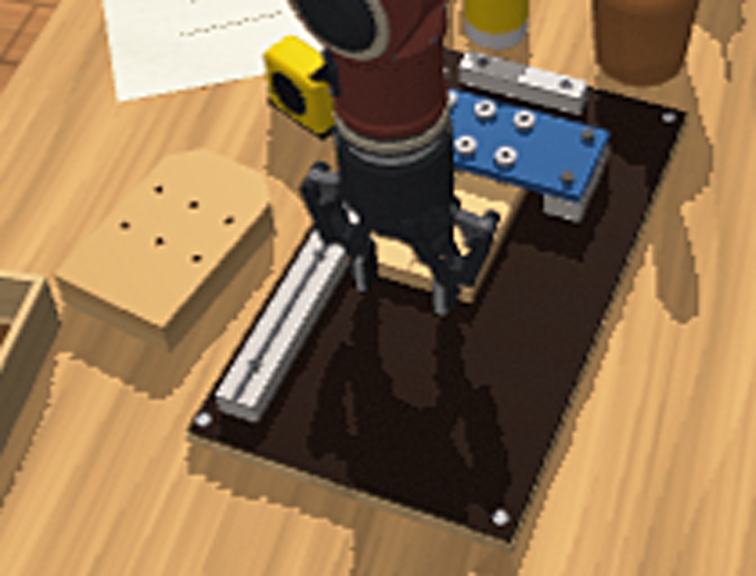

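View pics/h_scene.png

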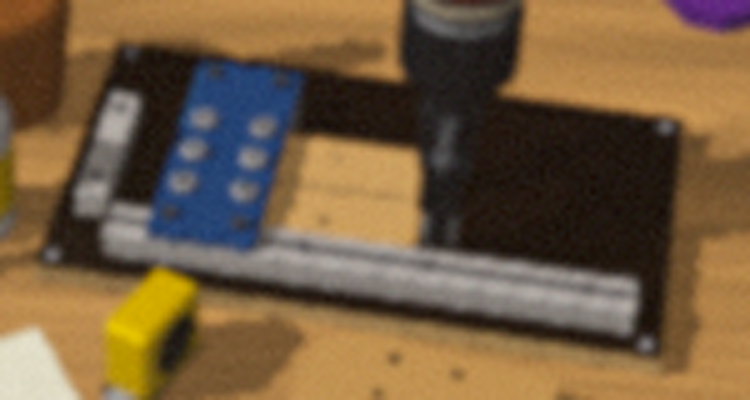

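The plate is going in straight, with its nose under the bridge and the scene picture showing it parallel to the fence. Now on to the stop.

```bash
python3 - <<'E'
from h import *
n=np.array(jw(1000,0,0))-np.array(jw(0,0,0)); m=np.array(jw(0,1000,0))-np.array(jw(0,0,0))
f0=arm.read_ft_force()*0+[-0.27,-0.45,.58]
for x in [-30,-15,-5]+list(np.arange(-3,16,1.5)):
    arm.line_to(jw(x,7,94),0.04); f=arm.read_ft_force()-f0
    print(x,"push",round(-f@n,1),"lat",round(f@m,1),"z",round(f[2],1))
    if -f@n>9: print("STOP");break
arm.pause(.2);print((arm.read_ft_force()-f0).round(1),arm.read_time(),arm.read_tool_pos())
cv2.imwrite("pics/i_side.png",cv2.resize(snapshot("side")[175:335,130:340],None,fx=3.6,fy=3.6,interpolation=cv2.INTER_CUBIC))
E
```

```text
-30 push 0.1 lat 0.5 z -0.3
-15 push 0.9 lat 0.0 z -0.8
-5 push 0.2 lat 0.2 z -0.4
-3.0 push 0.3 lat -0.1 z -0.4
-1.5 push 1.1 lat -0.1 z -0.8
0.0 push 0.9 lat 0.5 z -1.0
1.5 push 1.8 lat -0.2 z -0.4
3.0 push 1.2 lat -0.1 z -0.8
4.5 push 0.9 lat 0.4 z -1.0
6.0 push 3.1 lat 0.2 z -0.6
7.5 push 5.3 lat 0.8 z -0.3
9.0 push 7.5 lat 0.4 z 0.9
10.5 push 9.2 lat 0.6 z 0.4
STOP
[1.9 9.1 0.7] 23.325 [0.55651284 0.01938545 0.09407001]
```

View pics/i_side.png

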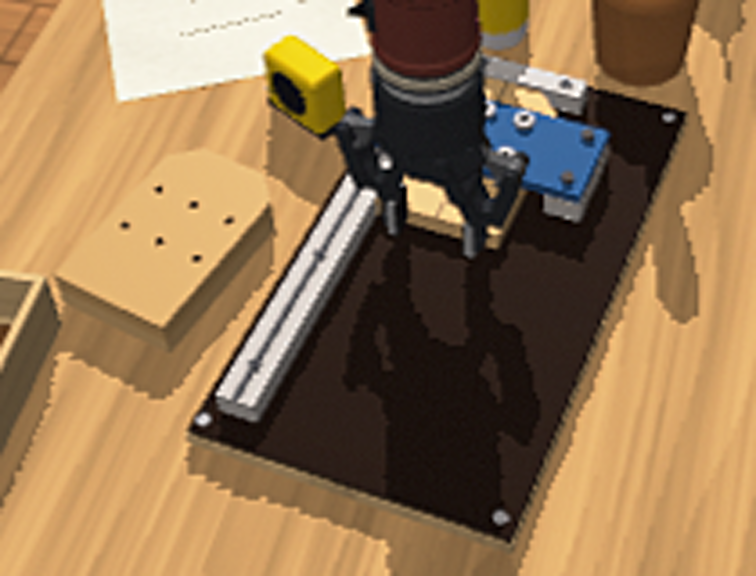

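The force rose steadily from x≈5, as expected at the stop, and the nose is visible against the stop block beyond the bridge. I'll back off, lift and check.

```bash
python3 - <<'E'
from h import *
arm.line_to(jw(-30,7,94),0.12); arm.line_to(jw(-50,-20,200),0.2); arm.movep(jw(-70,-40,300),quat(JTH+np.pi/2))
T=tw(); np.save("Tw4.npy",T); cv2.imwrite("pics/j_wrist.png",snapshot("wrist"))
for n,(a,b,c,d),f in (("side",(175,335,130,340),3.6),("scene",(180,260,230,380),5)):
    im=snapshot(n);cv2.imwrite(f"pics/j_{n}_raw.png",im);cv2.imwrite(f"pics/j_{n}.png",cv2.resize(im[a:b,c:d],None,fx=f,fy=f,interpolation=cv2.INTER_CUBIC))
print(arm.read_time())
E
```

```text
25.225
```

View pics/j_side.png

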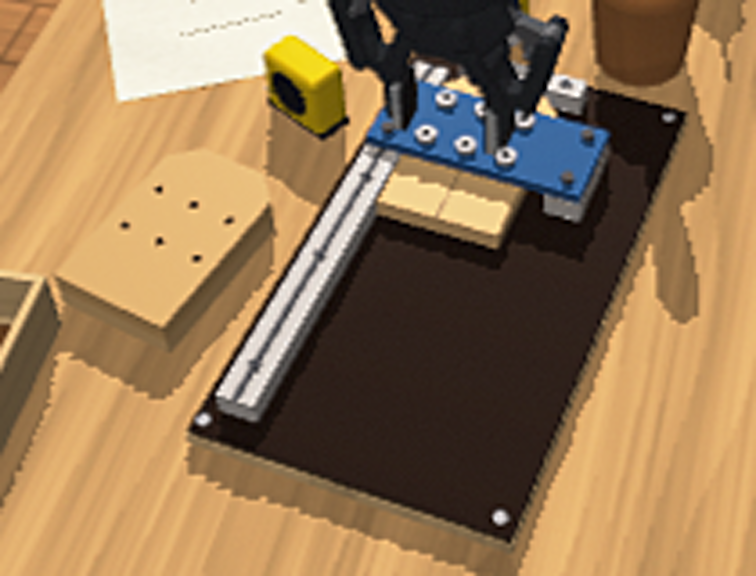

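View pics/j_wrist.png

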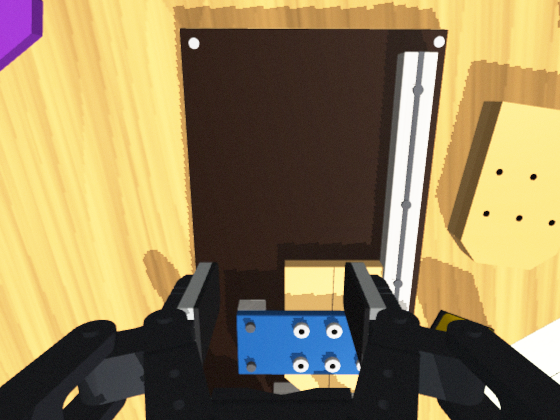

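View pics/j_scene.png

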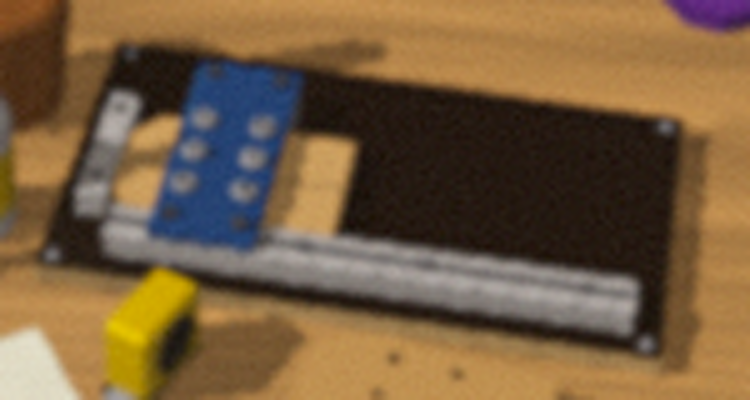

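```bash
python3 - <<'E'
from h import *
T=np.load("Tw4.npy"); im=cv2.imread("pics/j_wrist.png")
c,s=np.cos(JTH),np.sin(JTH)
J=lambda uv,z:((ray("wrist",uv,z,T)[:,:2]-JT)@np.array([[c,-s],[s,c]])*1e3).round(1)
print("tail top",J([[290,266],[340,266],[375,266]],.034),"left edge",J([[284.5,270],[284.5,305]],.034),"fence inner top",J([[404,55],[391,240]],.038),"fence bottom",J([[398,55],[383,240]],.018))
print("bridge front edge(x60,z48)",J([[240,311],[340,311]],.048),"centreline",J([[333.5,275],[333,300]],.034),"bed edge",J([[182,29],[446,31]],.018))
cv2.imwrite("pics/k.png",cv2.resize(im[220:330,225:425],None,fx=4,fy=4,interpolation=cv2.INTER_CUBIC))
E
```

```text
tail top [[ 17.4 -31.1]
 [ 17.4  17.6]
 [ 17.4  51.7]] left edge [[ 21.7 -36.5]
 [ 60.5 -36.4]] fence inner top [[-173.3   60.7]
 [ -11.3   63.8]] fence bottom [[-175.3   61.6]
 [  -3.4   62. ]]
bridge front edge(x60,z48) [[ 58.6 -79.7]
 [ 58.6  17.4]] centreline [[27.1 11.7]
 [54.8 12.3]] bed edge [[-195.9 -124.1]
 [-194.2  100.8]]
```

View pics/k.png

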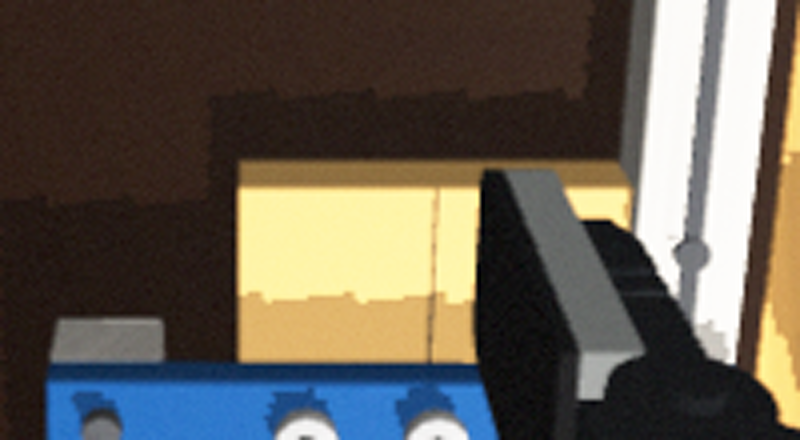

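The tail reads x≈17 and the bridge edge 58.6 (given 60), so the plate looks home in x, but the fence gap reads 0–2 mm, which is uncertain. There is plenty of time, so I'll take a closer, unobstructed look.

```bash
python3 - <<'E'
from h import *
q=quat(JTH+np.pi/2)
arm.movep(jw(20,40,230),q)
T=tw(); np.save("Tw5.npy",T); cv2.imwrite("pics/l1.png",snapshot("wrist"))
arm.movep(jw(20,40,320),q); arm.movep(jw(110,10,320),q)
T=tw(); np.save("Tw6.npy",T); cv2.imwrite("pics/l2.png",snapshot("wrist"))
print(arm.read_time())
E
```

```text
26.8583
```

View pics/l1.png

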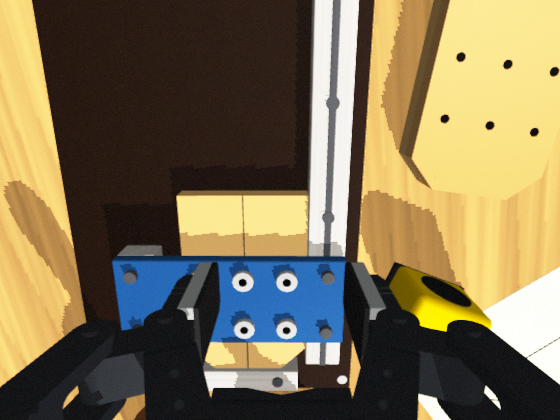

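View pics/l2.png

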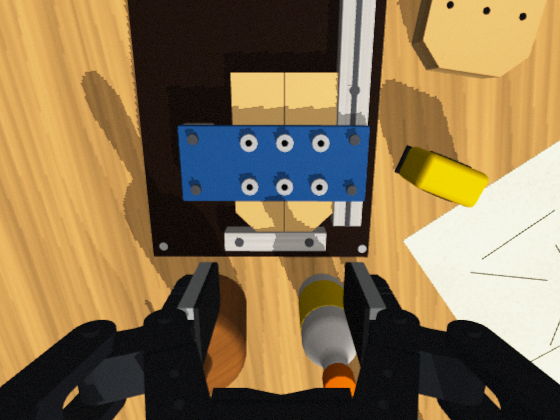

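```bash
python3 - <<'E'
import cv2,numpy as np
a=cv2.imread("pics/l1.png");b=cv2.imread("pics/l2.png")
x=cv2.resize(a[180:265,270:340],None,fx=5.6,fy=5.6,interpolation=0)
y=cv2.resize(b[60:130,320:380],None,fx=6,fy=6,interpolation=0); z=cv2.resize(b[195:255,220:365],None,fx=5,fy=5,interpolation=0)
cv2.imwrite("pics/m1.png",x);cv2.imwrite("pics/m2.png",z);cv2.imwrite("pics/m3.png",y)
from h import *
for n,im,L in(("Tw5",a,[("left edge",[[178,196],[178,250]],.034),("right edge",[[307.5,200],[308,250]],.034),("fence top inner",[[312,60],[309,240]],.038)]),
 ("Tw6",b,[("left",[[231,75],[231,122]],.034),("tail",[[260,72]],.034),("fence top in",[[342,20],[336.5,120]],.038),("nose",[[284,229]],.034),("stop top front",[[250,228],[310,228]],.038),("bridge hind/front",[[270,201],[270,125]],.048)])):
    T=np.load(n+".npy");c,s=np.cos(JTH),np.sin(JTH)
    for k,uv,zz in L: print(n,k,((ray("wrist",uv,zz,T)[:,:2]-JT)@np.array([[c,-s],[s,c]])*1e3).round(1).tolist())
E
```

```text
Tw5 left edge [[18.5, -34.9], [60.9, -38.4]]
Tw5 right edge [[21.6, 59.2], [61.0, 60.3]]
Tw5 fence top inner [[-73.1, 60.1], [51.3, 60.6]]
Tw6 left [[20.7, -35.6], [61.5, -37.3]]
Tw6 tail [[18.2, -9.8]]
Tw6 fence top in [[-22.7, 60.5], [59.6, 59.2]]
Tw6 nose [[166.1, 11.6]]
Tw6 stop top front [[163.6, -22.1], [163.6, 37.2]]
Tw6 bridge hind/front [[133.1, -1.7], [63.3, -0.9]]
```

View pics/m1.png

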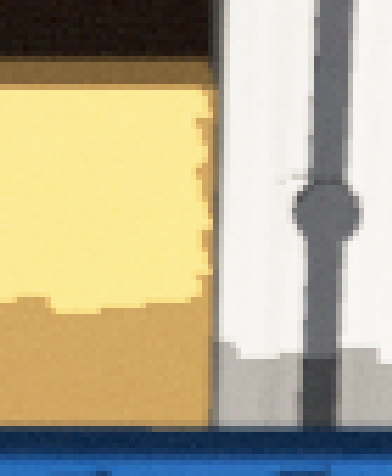

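View pics/m2.png

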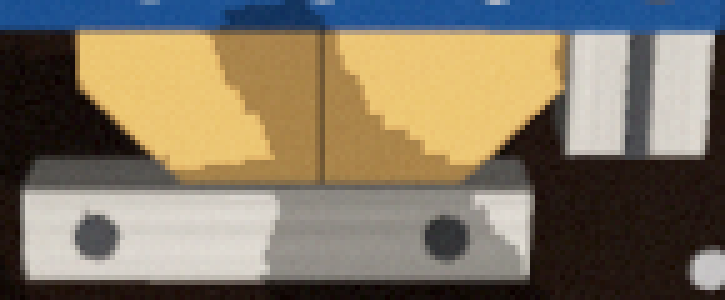

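The close-ups show no gap. The plate edge is at y≈59.2–60.3 against the fence at 60.1–60.6, both in the same slightly biased frame. The nose meets the stop face across its full width, and the arm is clear, so I'll hand in.

```bash
python3 - <<'E'
from h import *
from station import ticket
print(arm.read_ft_force(),arm.read_time()); ticket.finish_job()
E
```

```text
[ 0.8140836   0.18168039 -0.45743054] 26.8583
the job is handed in; nothing more can be done
```

The plate is home in the jig and the job is handed in, at 26.9 s of the 54 s allowed; no verdict is reported. I pushed the plate sideways with both fingertips until it lay flush and square on the fence. I then pushed it from the tail along the fence and under the bridge until the force rose to 9 N at the end stop, and backed the arm off.

- **Fit:** The last wrist pictures show the nose touching the stop face with no gap. The long side is within about 1 mm of the fence and looks parallel to it.
- **Flatness:** I saw no lifting or tipping in the pictures. Vertical force during the pushes stayed within 6 N.
- **Surroundings:** The arm ended well clear of everything. The neighbours stand where they were as far as the pictures show, but I did not measure them.
- **Disagreements:** My absolute jig frame is 2–3 mm off. The fence reads 60 instead of 58, and the tail reads 17–18 instead of 15. I therefore judged the final fit relative to the fence and stop. One earlier fence reading suggested a gap of up to 2 mm, and the closer pictures did not bear that out.

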